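Free the retaining ring of a paint dosing lid

ROBOT

A 6-joint arm with a two-finger parallel gripper is mounted at the origin on the work surface. World frame = base frame: x ahead of the robot, y to its left, z up, the work surface at z = 0. Lengths are in mm, angles in rad, forces in N, time in s.
With the tool pointing down it reaches from about 275 to 750 mm from the base axis. Payload 10.2 kg.
Tool frame: the origin (TCP) lies midway between the tips of the shut fingers; the grasp point (between the pads) lies 19 mm behind it; z points along the fingers, y is the direction in which the jaws open and shut (so a half turn about z gives the same grasp; the last joint's range is limited). The gripper opens to 85 mm and grips with 20 to 120 N. Pads are 22 mm wide; open, the fingers measure 114 mm over their backs; the gripper's body (76 mm by 85 mm) begins 54 mm behind the grasp point. The pads swing forward as they close: fully open they stand 13 mm farther back than shut.
Start: joints at [-1.497, 0.313, 1.498, -0, 1.331, -0.223], TCP at [153.529, -502.056, 231.294] pointing down, gripper open.
Joint ranges: [-2.94, 2.94], [-0.97, 2.17], [0.19, 2.56], [-1.23, 4.37], [0.02, 3.11], [-2.88, 2.88]. Speed limits (rad/s): [2.39, 2.39, 3.01, 3.14, 3.14, 3.14].

INTERFACE

Orientations are given as a unit quaternion [w, x, y, z].
In Python, from rig import sense, optics, ctrl gives the robot as it stands.
- The arm moves only by the tool play_rows, never from a script. Its argument "plan" is a list of rows, each a list of 7 numbers: the shift along the world's x, y, z in mm, then the turn, a rotation vector about the world's x, y, z in rad, then the opening, from -1 (shut) to 1 (fully open), so that 0 is half open. A call has 1 to 5 rows; each row shifts and turns the pose as measured when the row begins; what a row does not reach is not made up. A row lasts 1/12 s, in which the tool goes at most 41.7 mm and 7.16 degrees, less where a joint would pass 70% of its speed; a pose out of reach is approached as far as the arm can. A call is refused whole if a number of a shift passes 41.7 or a number of a turn 0.125, either way. A call with a gripper value outside its range is refused whole. The fingers move at their own pace and stop on an object; "grip_force" is the grip in N (left out, the last holds). Time passes only in rows, so rows that do not move let the fingers close. It gives the time, the measured TCP pose, the force and the opening at its end, in the units of the state.
- sense(): the state, without advancing time (a new reading comes with each control period).
- optics.capture(name): name is "scene" or "side" or "wrist"; returns a dict with "img" (400x640x3 uint8, blue, green, red), "fx", "fy", "cx", "cy" (pixels), "dist" ([k1, k2, p1, p2, k3] as OpenCV has them; the pictures are not rectified), "world_to_cam" (4x4, takes a point from world to camera coordinates). Camera axes: x right, y up, looking along -z (the intrinsics and any distortion apply to the point x, -y, -z); pixel columns grow to the right and rows downward; lengths in mm; the calibration is good to about 2 mm. A picture is of the moment at which its call begins. There is no depth.
- ctrl.finish_job(): hands the job in, once; it reports no verdict.
The state is a dict: "time_s": time; "joints": joint angles; "dq": joint speeds; "tau": joint torques, N m; "eef_pos": TCP position; "ee_rot": TCP orientation; "force": force on the tool from outside, world axes, zero at the start; "wrist_torque": the same for the moment, N m; "grip_width": opening from 0.0 (shut) to 1.0 (fully open).
Only numpy, scipy, OpenCV 4.12 (cv2) and the standard library are available. Lean on these libraries where they do the work, as an engineer would, in place of code of your own. Each camera call takes 0.05 s, during which the arm holds its last target. There are 200 camera calls.

TASK

Take the two-pin spanner with the blue grip from its rest, set its two pins fully into the two holes of the yellow retaining ring sunk in one of the black paint-tin lids, and turn the ring anticlockwise (seen from above) to its stop, so that it is free. Then let go and leave the spanner standing upright in the ring. Leave the white ring of the other lid as it is.

Things in the scene. Friction and masses are not known exactly. Their poses are not given: they have to be found in the camera images.
- spanner: two-pin spanner, BLUE grip, 0.2-0.45 kg, upright in a rest (a smaller RED one beside it does not fit). Origin: centre of the underside of its plate, 30 mm above the table; z up, x from pin to pin. Plate 100x26x10 mm (x,y,z). Pins 8 mm thick, tips tapered, hang 16 mm below it at x = +-38 mm. Grip block 64 mm long (x), 24 thick (y: pinch so), 30 to 75 mm above origin. Lifts straight out.
- yellow_ring_face (a point): centre of the YELLOW ring's top face, on its axis, 54 mm above the table; axes turn with the ring, z up. Ring 128 mm outside, 40 inside, 8 thick, sunk 8 mm in a black lid 160 mm across (recess 132). Two 24 mm through holes at x = +-38 mm, 20 mm deep to the lid's floor: the pins go in until the plate lies on the ring. A centred pin has 12 degrees of play each way before it drives the ring.
- yellow_ring (a joint): turn of the yellow ring (rad), growing anticlockwise seen from above: 0 locked, 1.0 at the stop, free. Starts between 0 and 0.2, stays where left, resists with about 0.2 N m. A black line on the ring, on its +y side, moves from a red dot on the lid's rim (0) to a green dot (1.0).
- white_ring (a joint): turn of the WHITE ring in the other, otherwise equal black lid (rad), same sense and stops. Starts between 0 and 0.2; to be left alone.

How it is judged (in metres and radians):
On the way, in this order (a step that is already met when the one before it is completed fails the run):
1. the blue spanner's pins are fully in the yellow ring's holes while the ring is still locked (turned less than 0.5 rad) (z of spanner in the frame of yellow_ring_face below 0.006 m and horizontal distance between spanner and yellow_ring_face below 0.015 m and value of joint yellow_ring below 0.5 rad), for 0.1 s.
2. with the spanner in it, the yellow ring has been turned to within 10 degrees of its stop (value of joint yellow_ring above 0.82 rad and z of spanner in the frame of yellow_ring_face below 0.01 m and horizontal distance between spanner and yellow_ring_face below 0.015 m), for 0.1 s.
At the end, for the whole second after the job is handed in: The yellow ring stands within 10 degrees (0.18 rad) of its anticlockwise stop; the blue spanner stands in it at rest, upright within 10 degrees, its plate within 6 mm of the ring's face and within 15 mm of its centre; the white ring is not turned (below 0.35 rad) (value of joint yellow_ring above 0.82 rad and z of spanner in the frame of yellow_ring_face below 0.006 m and horizontal distance between spanner and yellow_ring_face below 0.015 m and angle between spanner's own z axis and vertical below 0.17 rad and linear speed of spanner below 0.02 m/s and value of joint white_ring below 0.35 rad); the robot touches nothing.
It fails at once if the white ring is turned (value of joint white_ring above 0.35 rad).
It also fails if it takes over 42 s, if anything falls off the work surface, if the arm or the gripper's body presses on something with over 40 N, if the wrist force passes 120 N, or if a joint passes its speed limit or range.

## Working session

There is one attempt and no reset: what is moved stays moved. The work goes in short steps, Python scripts to look and compute and a tool call to move; the robot and the scene stay as the last step left them, time stands still between calls to the robot, and variables do not carry over. Pictures are saved under pics/ and viewed, about 8 in all and at most 12, crops included, and the job is handed in when it is done.

Besides the shell and the picture viewer there is one more tool, called after "Request:" by a JSON object that holds its "api" and its "payload", one argument or row to a line. play_rows: Moves the arm, as the interface text tells. Its arguments: {"type":"object","properties":{"plan":{"type":"array"},"grip_force":{"type":"number"}},"required":["plan"]}

```bash
mkdir -p pics
cat > h.py <<'E'
import numpy as np, cv2
from rig import sense, optics, ctrl
def cap(n,f=None):
    c=optics.capture(n)
    if f: cv2.imwrite('pics/'+f,c['img'])
    return c
def ray(c,u,v,z):
    K=np.array([[c['fx'],0,c['cx']],[0,c['fy'],c['cy']],[0,0,1]],float)
    p=cv2.undistortPoints(np.array([[[u,v]]],float),K,np.array(c['dist'],float))[0,0]
    M=np.array(c['world_to_cam']);R=M[:3,:3];t=M[:3,3]
    o=-R.T@t; d=R.T@np.array([p[0],-p[1],-1.])
    return o+d*(z-o[2])/d[2]
def proj(c,P):
    K=np.array([[c['fx'],0,c['cx']],[0,c['fy'],c['cy']],[0,0,1]],float)
    M=np.array(c['world_to_cam']);q=M[:3,:3]@np.array(P,float)+M[:3,3]
    return cv2.projectPoints(np.array([[q[0],-q[1],-q[2]]]),np.zeros(3),np.zeros(3),K,np.array(c['dist'],float))[0].ravel()
E
python3 - <<'E'
from h import *
import pickle
C={n:cap(n,n+'0.png') for n in('scene','side','wrist')}
pickle.dump(C,open('c0.pkl','wb'))
for n in C:
    M=np.array(C[n]['world_to_cam']);print(n,(-M[:3,:3].T@M[:3,3]).round(),C[n]['fx'],(-M[2,:3]).round(2))
print(sense())
E
```

```text
scene [ 845. -481.  696.] 440.09148912984597 [-0.34  0.58 -0.74]
side [ 303. -623.  605.] 463.0629066883749 [ 0.3   0.72 -0.62]
wrist [ 217. -483.  374.] 360.28153566696454 [-0.25 -0.08 -0.97]
{'time_s': 0.15, 'joints': array([-1.49739409e+00,  3.13318226e-01,  1.49823302e+00, -3.11233896e-05,
        1.33099825e+00, -2.23382539e-01]), 'dq': array([ 0.00105475, -0.00246926,  0.00056426, -0.00051177,  0.00021382,
       -0.00087337]), 'tau': array([ 2.32671548e-03, -4.12358844e+01, -2.59798926e+01, -8.42480927e-05,
        3.22034990e-03, -1.15176033e-05]), 'eef_pos': array([ 153.51037031, -501.86206524,  230.8793241 ]), 'ee_rot': array([-4.78206553e-04,  9.89009378e-01,  1.47852024e-01,  2.07709148e-05]), 'force': array([0.64214637, 0.01152031, 0.25469329]), 'wrist_torque': array([-0.03960136, -0.01365753,  0.00805097]), 'grip_width': 1.001023778353036}
```

View pics/scene0.png

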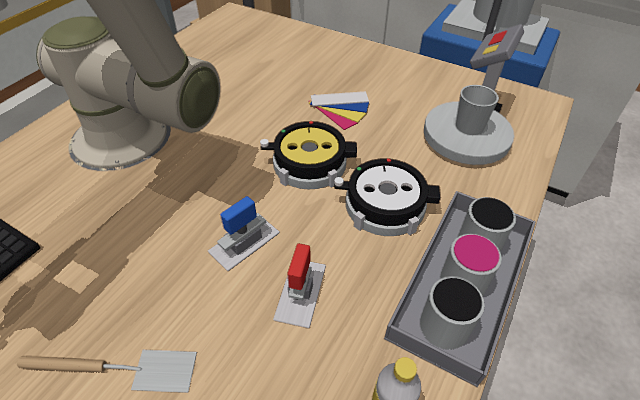

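View pics/side0.png

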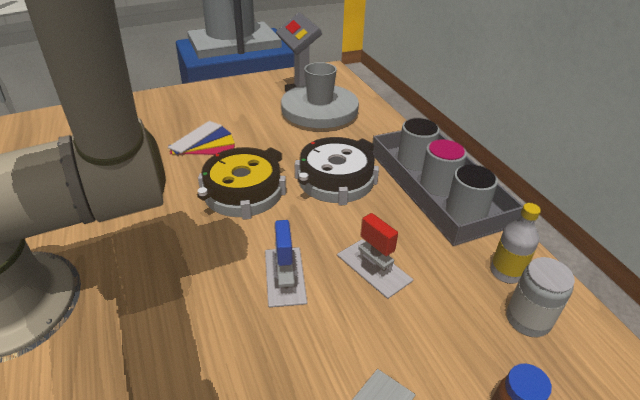

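The scene view shows the yellow ring's centre near (309,146), its holes near (292,146) and (327,145), and the blue grip near (238,212). In the side view the ring is near (241,171) and the blue grip near (284,240). I'll enlarge both.

Run:
```python
import cv2,numpy as np
a=cv2.imread('pics/scene0.png');b=cv2.imread('pics/side0.png')
def t(i,x,y,w,h):return cv2.resize(i[y:y+h,x:x+w],(400,300),interpolation=cv2.INTER_CUBIC)
cv2.imwrite('pics/c.png',np.vstack([np.hstack([t(a,260,110,100,75),t(a,200,195,100,75)]),np.hstack([t(b,190,135,100,75),t(b,225,215,120,90)])]))
```

```text
(no output)
```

View pics/c.png

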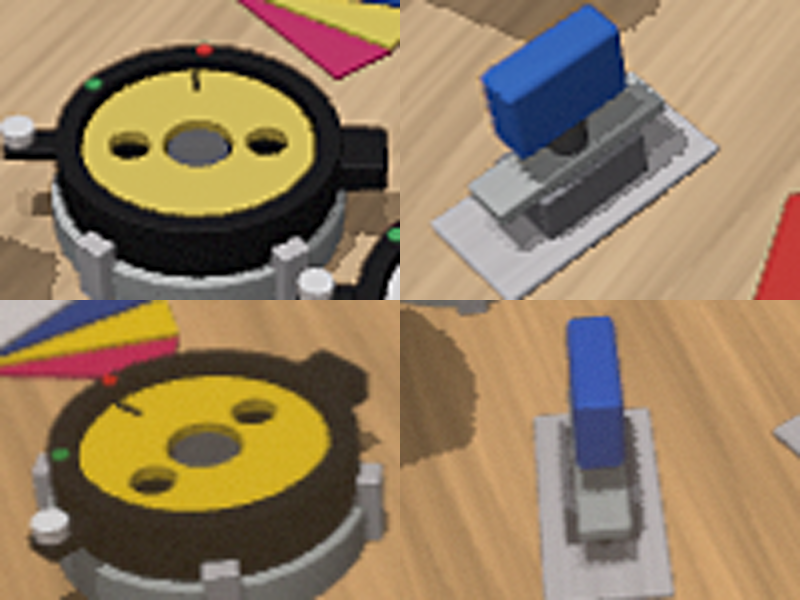

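Run:
```python
from h import *
import pickle
C=pickle.load(open('c0.pkl','rb'));a=C['scene'];b=C['side']
def tl(c,x,y,ox,oy,s,z):return ray(c,ox+x/s,oy+y/s,z)[:2].round(1)
for n,(x,y) in dict(hL=(128,145),hR=(267,142),cen=(198,142),line=(195,71),red=(205,49),green=(94,84)).items():print('sc',n,tl(a,x,y,260,110,4,62 if n in('red','green') else 54))
for n,(x,y) in dict(hR=(254,111),hL=(152,180),cen=(204,142),line=(119,103),red=(110,80),green=(60,154)).items():print('sd',n,tl(b,x,y,190,135,4,62 if n in('red','green') else 54))
for p in((85,75),(190,5),(224,30),(120,100)):print('sc grip',tl(a,*p,200,195,4,105))
for p in((168,20),(212,20),(222,105),(175,105)):print('sd grip',tl(b,*p,225,215,3.333,105))
```

```text
sc hL [424.7 130.3]
sc hR [489.8 171.4]
sc cen [456.8 152.1]
sc line [423.2 204.7]
sc red [423.  216.4]
sc green [385.1 157.2]
sd hR [489.1 171.9]
sd hL [424.5 131. ]
sd cen [457.3 153.7]
sd line [424.1 204.8]
sd red [422.6 216.1]
sd green [384.4 158.3]
sc grip [ 447.3 -133.3]
sc grip [462.3 -76. ]
sc grip [484.7 -80.6]
sc grip [ 469.5 -136.8]
sd grip [459.1 -76.7]
sd grip [479.2 -84.3]
sd grip [ 464.  -141.6]
sd grip [ 443.9 -133.9]
```

Both views agree. The ring centre is about (457,152.5) with its hole axis at 32.2°, and the measured 77 mm hole spacing matches the given 76. The line sits about 0.07 rad past the red dot. The grip centre is about (464,-108) and its long axis is at 75°, so the tool must turn +58°. Moving above the spanner.

Request:
{"api": "play_rows", "payload": {
  "plan": [
    [20.7,26.3,0,0,0,0.068,1],
    [20.7,26.3,0,0,0,0.068,1],
    [20.7,26.3,0,0,0,0.068,1],
    [20.7,26.3,0,0,0,0.068,1],
    [20.7,26.3,0,0,0,0.068,1]
  ],
  "grip_force": 80
}}

```text
time_s: 0.57
eef_pos: [256.2, -368.3, 228.5]
ee_rot: [-0.002, 0.949, 0.315, -0.0]
force: [0.7, -0.3, 0.1]
grip_width: 0.998
```

Request:
{"api": "play_rows", "payload": {
  "plan": [
    [20.7,26.3,0,0,0,0.068,1],
    [20.7,26.3,0,0,0,0.068,1],
    [20.7,26.3,0,0,0,0.068,1],
    [20.7,26.3,0,0,0,0.068,1],
    [20.7,26.3,0,0,0,0.068,1]
  ]
}}

```text
time_s: 0.98
eef_pos: [362.9, -229.0, 228.1]
ee_rot: [-0.002, 0.878, 0.478, -0.001]
force: [0.3, -1.5, 0.4]
grip_width: 0.999
```

Request:
{"api": "play_rows", "payload": {
  "plan": [
    [20.7,26.3,0,0,0,0.068,1],
    [20.7,26.3,0,0,0,0.068,1],
    [20.7,26.3,0,0,0,0.068,1],
    [20.7,26.3,0,0,0,0.068,1],
    [0,0,0,0,0,0,1]
  ]
}}

```text
time_s: 1.4
eef_pos: [450.4, -113.3, 227.9]
ee_rot: [-0.002, 0.799, 0.602, -0.001]
force: [0.6, 0.3, -0.1]
grip_width: 1.001
```

Run:
```python
from h import *
import pickle
c=cap('wrist','w1.png');pickle.dump(c,open('w1.pkl','wb'))
print(proj(c,(464,-108,105)),sense()['eef_pos'])
```

```text
[334.60951327 181.76719678] [ 449.37551827 -114.84643329  227.74328139]
```

View pics/w1.png

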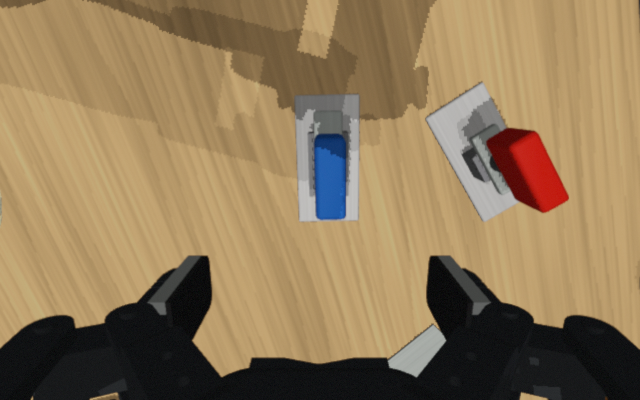

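Run:
```python
from h import *
import pickle
c=pickle.load(open('w1.pkl','rb'))
for p in((331,178),(330,136),(331,219),(315,178),(347,178)):print(p,ray(c,*p,105).round(1))
M=np.array(c['world_to_cam']);print(-M[:3,:3].T@M[:3,3])
```

```text
(331, 178) [ 462.2 -104.5  105. ]
(330, 136) [469.8 -74.2 105. ]
(331, 219) [ 453.5 -135.6  105. ]
(315, 178) [ 450.6 -101.2  105. ]
(347, 178) [ 473.7 -107.8  105. ]
[469.15005978 -50.66977422 370.80338229]
```

The wrist view shows the blue grip's top centred at (331,178), about (462,-105), within 3 mm of the estimate. The fingers straddle it. Aligning and descending.

Request:
{"api": "play_rows", "payload": {
  "plan": [
    [13.5,8.3,-15,0,0,0.019,1],
    [0,0,-30,0,0,0,1],
    [0,0,-30,0,0,0,1],
    [0,0,-25,0,0,0,1],
    [0,0,0,0,0,0,1]
  ]
}}

```text
time_s: 1.87
eef_pos: [462.1, -108.8, 125.3]
ee_rot: [-0.0, 0.795, 0.606, -0.001]
force: [-0.2, 0.9, -0.6]
grip_width: 1.0
```

Request:
{"api": "play_rows", "payload": {
  "plan": [
    [1,2,-25,0,0,0.01,1],
    [0,0,-25,0,0,0,1],
    [0,0,-8,0,0,0,1],
    [0,0,0,0,0,0,1],
    [0,0,0,0,0,0,-1]
  ]
}}

```text
time_s: 2.28
eef_pos: [463.5, -111.1, 70.1]
ee_rot: [0.002, 0.794, 0.608, -0.0]
force: [0.3, 0.4, -0.4]
grip_width: 0.883
```

Request:
{"api": "play_rows", "payload": {
  "plan": [
    [0,0,0,0,0,0,-1],
    [0,0,0,0,0,0,-1],
    [0,0,0,0,0,0,-1],
    [0,0,0,0,0,0,-1],
    [0,0,0,0,0,0,-1]
  ]
}}

```text
time_s: 2.7
eef_pos: [463.7, -112.2, 75.1]
ee_rot: [0.003, 0.794, 0.608, -0.001]
force: [-6.9, 1.4, -2.5]
grip_width: 0.269
```

Width 0.27 is about 23 mm, so the grip is held. Lifting.

Request:
{"api": "play_rows", "payload": {
  "plan": [
    [0,0,0,0,0,0,-1],
    [0,0,10,0,0,0,-1],
    [0,0,20,0,0,0,-1],
    [0,0,25,0,0,0,-1],
    [0,0,25,0,0,0,-1]
  ]
}}

```text
time_s: 3.12
eef_pos: [459.6, -110.1, 153.5]
ee_rot: [-0.003, 0.794, 0.608, -0.004]
force: [1.0, 0.4, -2.8]
grip_width: 0.266
```

Request:
{"api": "play_rows", "payload": {
  "plan": [
    [0,0,15,0,0,0,-1],
    [0,0,0,0,0,0,-1],
    [0,0,0,0,0,0,-1]
  ]
}}

```text
time_s: 3.37
eef_pos: [461.1, -110.6, 173.6]
ee_rot: [0.001, 0.794, 0.608, -0.002]
force: [-0.3, 0.2, -3.0]
grip_width: 0.269
```

Run:
```python
from h import *
import pickle
C={n:cap(n,n+'2.png') for n in('scene','side')};s=sense();print(s['eef_pos'],s['ee_rot'],s['force'],s['grip_width'])
C['s']=s;pickle.dump(C,open('c2.pkl','wb'))
t=[]
for n in('scene','side'):
    u,v=proj(C[n],s['eef_pos']+[0,0,-15]);x,y=int(u)-50,int(v)-75;print(n,x,y)
    t.append(cv2.resize(C[n]['img'][y:y+150,x:x+100],(400,600),interpolation=cv2.INTER_CUBIC))
cv2.imwrite('pics/d.png',np.hstack(t))
```

```text
[ 460.80612657 -110.46602239  172.8312424 ] [-1.08501154e-04  7.93744748e-01  6.08247212e-01 -2.14306334e-03] [-0.42923134  0.92155252 -2.72079263] 0.26308509159389015
scene 181 112
side 231 133
```

View pics/d.png

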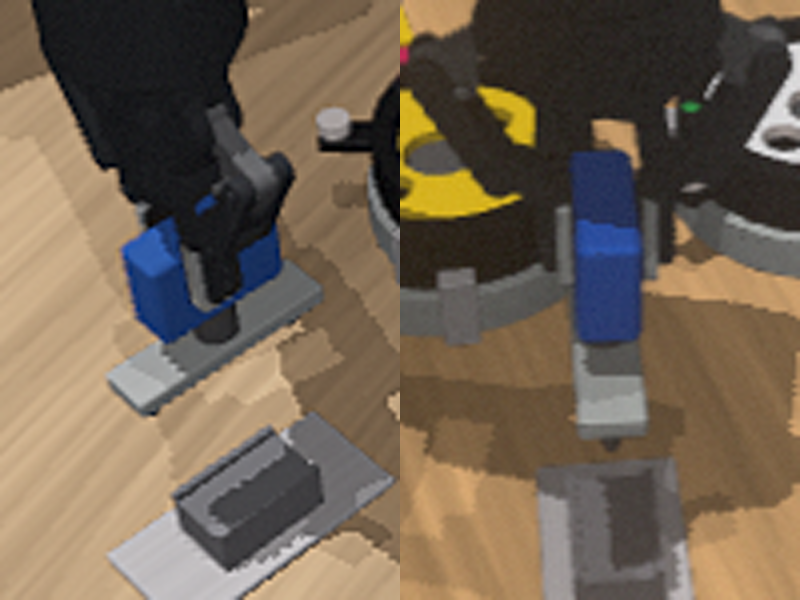

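The spanner hangs straight in the jaws in both views. I'll measure its offset from the TCP using the near end of the plate and the far corners.

Run:
```python
from h import *
import pickle
C=pickle.load(open('c2.pkl','rb'));a=C['scene'];b=C['side'];t=C['s']['eef_pos']
S=lambda x,y,z:ray(a,181+x/4,112+y/4,z)
D=lambda x,y,z:ray(b,231+x/4,133+y/4,z)
for z in (125,130,135,140,145):
    sn=S(128,391,z);dn=D(213,421,z);sf=S(304,276,z)
    print(z,'near',sn[:2].round(1),dn[:2].round(1),'far',sf[:2].round(1),'len',np.linalg.norm(sf-sn).round(1),'mid',((sn+sf)/2)[:2].round(1),'ang',np.degrees(np.arctan2(*(sf-sn)[1::-1])).round(1))
    print('   gripnear top edge', S(144,255,z+65)[:2].round(1),D(211,235,z+65)[:2].round(1))
```

```text
125 near [ 442.8 -145.2] [ 453.2 -140.4] far [467.7 -50.4] len 98.0 mid [455.3 -97.8] ang 75.3
   gripnear top edge [ 447.1 -122.7] [ 463.9 -112.5]
130 near [ 446.4 -148.1] [ 451.6 -145.4] far [471.  -54.2] len 97.1 mid [ 458.7 -101.2] ang 75.3
   gripnear top edge [ 451.1 -126.2] [ 461.9 -118.6]
135 near [ 449.9 -151. ] [ 450.  -150.5] far [474.3 -58. ] len 96.2 mid [ 462.1 -104.5] ang 75.3
   gripnear top edge [ 455.  -129.8] [ 460.  -124.8]
140 near [ 453.4 -154. ] [ 448.5 -155.5] far [477.6 -61.7] len 95.4 mid [ 465.5 -107.9] ang 75.3
   gripnear top edge [ 458.9 -133.3] [ 458.1 -130.9]
145 near [ 456.9 -156.9] [ 446.9 -160.5] far [480.9 -65.5] len 94.5 mid [ 468.9 -111.2] ang 75.3
   gripnear top edge [ 462.8 -136.9] [ 456.1 -137.1]
```

Request:
{"api": "play_rows", "payload": {
  "plan": [
    [-1,26,0,0,0,-0.075,-1],
    [-1,26,0,0,0,-0.075,-1],
    [-1,26,0,0,0,-0.075,-1],
    [-1,26,0,0,0,-0.075,-1],
    [-1,26,0,0,0,-0.075,-1]
  ]
}}

```text
time_s: 3.88
eef_pos: [453.1, 20.8, 166.3]
ee_rot: [-0.004, 0.898, 0.44, -0.006]
force: [0.2, -0.6, -2.3]
grip_width: 0.265
```

Request:
{"api": "play_rows", "payload": {
  "plan": [
    [-1,26,0,0,0,-0.075,-1],
    [-1,26,0,0,0,-0.075,-1],
    [-1,26,0,0,0,-0.075,-1],
    [-1,26,0,0,0,-0.075,-1],
    [0,0,0,0,0,0,-1]
  ]
}}

```text
time_s: 4.3
eef_pos: [444.7, 133.3, 159.6]
ee_rot: [-0.008, 0.956, 0.292, -0.01]
force: [0.7, -0.8, -3.1]
grip_width: 0.27
```

Request:
{"api": "play_rows", "payload": {
  "plan": [
    [7,15.5,0,-0.0095,-0.024,-0.031,-1],
    [0,0,0,0,0,0,-1],
    [0,0,0,0,0,0,-1]
  ]
}}

```text
time_s: 4.55
eef_pos: [450.0, 150.2, 155.8]
ee_rot: [-0.0, 0.96, 0.279, -0.003]
force: [-0.5, -0.2, -2.1]
grip_width: 0.269
```

Run:
```python
from h import *
import pickle
C={n:cap(n,n+'3.png') for n in('scene','side')};s=sense();print(s['eef_pos'],s['ee_rot'],s['force'],s['grip_width'])
C['s']=s;pickle.dump(C,open('c3.pkl','wb'))
t=[]
for n in('scene','side'):
    u,v=proj(C[n],(457,152,95));x,y=max(0,int(u)-50),max(0,int(v)-65);print(n,x,y)
    t.append(cv2.resize(C[n]['img'][y:y+150,x:x+100],(400,600),interpolation=cv2.INTER_CUBIC))
cv2.imwrite('pics/e.png',np.hstack(t))
```

```text
[450.13329918 149.73801014 156.14459384] [-4.54789766e-04  9.60608209e-01  2.77891385e-01 -2.83546213e-03] [-0.40749265 -0.43773075 -3.46637279] 0.2715594763930837
scene 259 66
side 189 89
```

View pics/e.png

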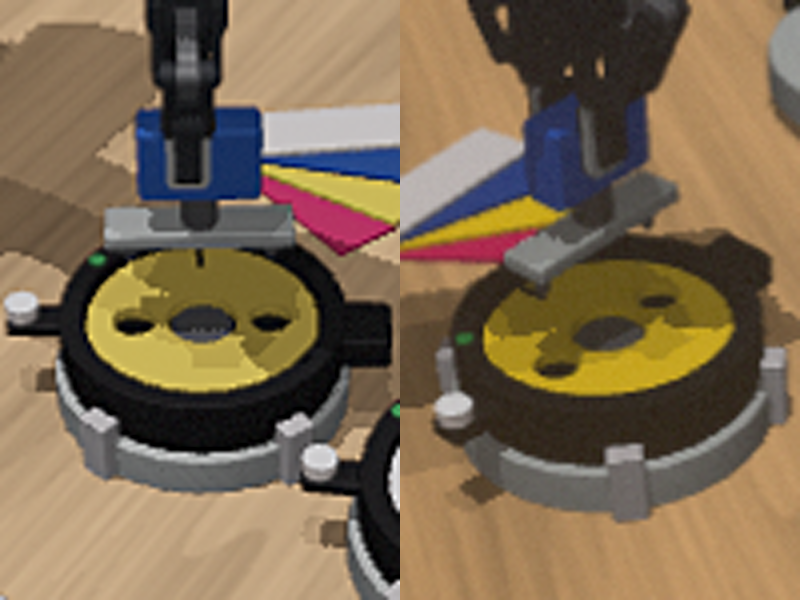

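Both views show the plate parallel to the hole line and above the ring. I'll fit the plate pose from its corners.

Run:
```python
from h import *
import pickle
from scipy.optimize import least_squares
C=pickle.load(open('c3.pkl','rb'))
obs=[('scene',105,246,-50,-13,0),('scene',294,247,50,-13,0),('scene',292,206,50,13,10),('scene',106,209,-50,13,10),
('side',503,256,-50,13,10),('side',547,274,-50,-13,10),('side',678,184,50,-13,10),('side',645,174,50,13,10)]
O={'scene':(259,66,0),'side':(189,89,400)}
def f(p):
    r=[];c,s=np.cos(p[3]),np.sin(p[3])
    for n,u,v,x,y,z in obs:
        ox,oy,d=O[n];q=proj(C[n],(p[0]+c*x-s*y,p[1]+s*x+c*y,p[2]+z));r+=list(q-[ox+(u-d)/4,oy+v/4])
    return np.array(r)
r=least_squares(f,[457,152,110,.56],loss='soft_l1');print(r.x[:3].round(1),np.degrees(r.x[3]).round(1),f(r.x).reshape(-1,2).round(1).tolist())
# holes now
for n,l in(('scene',((134,323),(270,322))),('side',((558,369),(658,300)))):
    ox,oy,d=O[n];print(n,[ray(C[n],ox+(u-d)/4,oy+v/4,54)[:2].round(1) for u,v in l])
```

```text
[455.7 152.6 109.7] 32.9 [[0.1, 2.3], [0.3, 0.7], [0.1, -0.4], [-0.4, 0.1], [0.1, -0.2], [-1.1, -0.2], [0.7, 0.2], [-0.6, -1.2]]
scene [array([426.6, 129.5]), array([491. , 168.2])]
side [array([424.5, 126.5]), array([487.8, 167.4])]
```

The fit puts the spanner at (455.7,152.6,109.7) and 32.9°, within 2 mm and 1° of the ring. Nudging and lowering.

Request:
{"api": "play_rows", "payload": {
  "plan": [
    [1.5,-1.5,-15,0,0,-0.012,-1],
    [0,0,-15,0,0,0,-1],
    [0,0,-8,0,0,0,-1],
    [0,0,0,0,0,0,-1]
  ]
}}

```text
time_s: 4.98
eef_pos: [451.9, 145.5, 116.5]
ee_rot: [-0.0, 0.963, 0.271, -0.003]
force: [-0.6, -0.1, -2.8]
grip_width: 0.269
```

Request:
{"api": "play_rows", "payload": {
  "plan": [
    [-0.5,3,0,0,0,0,-1],
    [0,0,-6,0,0,0,-1],
    [0,0,-5,0,0,0,-1],
    [0,0,0,0,0,0,-1]
  ]
}}

```text
time_s: 5.32
eef_pos: [452.0, 147.9, 105.8]
ee_rot: [-0.0, 0.963, 0.271, -0.002]
force: [0.2, 0.5, -2.5]
grip_width: 0.27
```

Request:
{"api": "play_rows", "payload": {
  "plan": [
    [0,0,-3,0,0,0,-1],
    [0,0,-2,0,0,0,-1],
    [0,0,0,0,0,0,-1]
  ]
}}

```text
time_s: 5.57
eef_pos: [452.3, 148.0, 100.8]
ee_rot: [-0.0, 0.963, 0.271, -0.002]
force: [-0.5, -0.2, -2.3]
grip_width: 0.267
```

Request:
{"api": "play_rows", "payload": {
  "plan": [
    [0,0,-1.5,0,0,0,-1],
    [0,0,-1.5,0,0,0,-1],
    [0,0,0,0,0,0,-1]
  ]
}}

```text
time_s: 5.82
eef_pos: [452.7, 148.2, 99.4]
ee_rot: [-0.0, 0.963, 0.271, -0.001]
force: [0.6, -0.4, -1.1]
grip_width: 0.269
```

Request:
{"api": "play_rows", "payload": {
  "plan": [
    [0,0,-1.5,0,0,0,-1],
    [0,0,-1,0,0,0,-1],
    [0,0,0,0,0,0,-1]
  ]
}}

```text
time_s: 6.07
eef_pos: [453.1, 148.3, 99.4]
ee_rot: [0.0, 0.962, 0.271, -0.0]
force: [0.6, 0.1, -2.3]
grip_width: 0.264
```

Run:
```python
from h import *
import pickle
C={n:cap(n,n+'4.png') for n in('scene','side')};s=sense();print(s['eef_pos'],s['ee_rot'],s['force'],s['grip_width'])
t=[]
for n in('scene','side'):
    u,v=proj(C[n],(457,152,80));x,y=max(0,int(u)-50),max(0,int(v)-75);print(n,x,y)
    t.append(cv2.resize(C[n]['img'][y:y+150,x:x+100],(400,600),interpolation=cv2.INTER_CUBIC))
cv2.imwrite('pics/f.png',np.hstack(t))
```

```text
[453.27767902 148.41953487  99.07210654] [ 1.36938499e-04  9.62466945e-01  2.71398867e-01 -1.22212379e-04] [-0.57420022  0.71185652  1.98172927] 0.26918181240398764
scene 259 61
side 190 85
```

View pics/f.png

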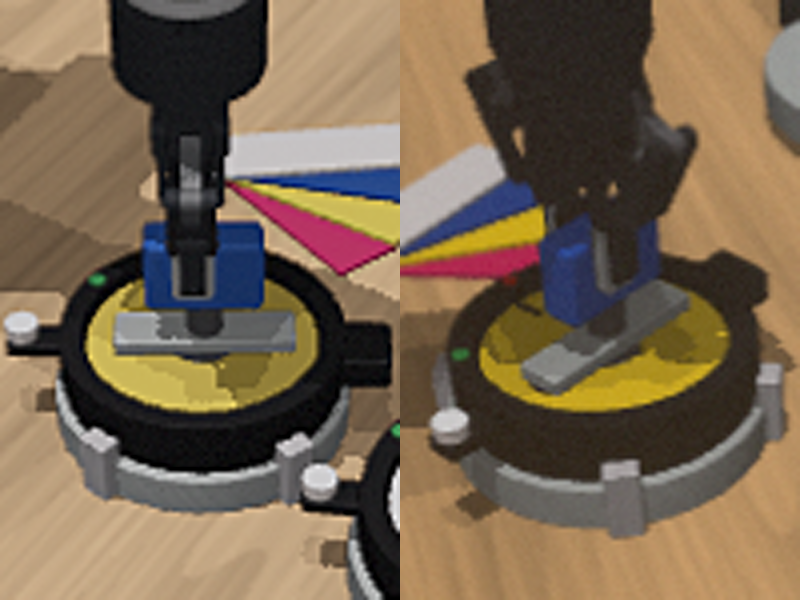

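The plate lies flat on the yellow ring in both views, and the vertical force has gone from -2.5 to +2 N, so it is seated. Turning anticlockwise.

Request:
{"api": "play_rows", "payload": {
  "plan": [
    [0.4,-0.4,0,0,0,0.08,-1],
    [0.4,-0.4,0,0,0,0.08,-1],
    [0.4,-0.4,0,0,0,0.08,-1],
    [0.5,-0.4,0,0,0,0.08,-1],
    [0.5,-0.3,0,0,0,0.08,-1]
  ]
}}

```text
time_s: 6.58
eef_pos: [454.9, 147.7, 99.1]
ee_rot: [-0.002, 0.886, 0.463, -0.0]
force: [-2.0, 2.0, 1.6]
grip_width: 0.269
```

Request:
{"api": "play_rows", "payload": {
  "plan": [
    [0.5,-0.3,0,0,0,0.08,-1],
    [0.5,-0.3,0,0,0,0.08,-1],
    [0.5,-0.2,0,0,0,0.08,-1],
    [0.5,-0.2,0,0,0,0.08,-1],
    [0.5,-0.1,0,0,0,0.08,-1]
  ]
}}

```text
time_s: 7.0
eef_pos: [457.1, 147.8, 99.2]
ee_rot: [-0.003, 0.771, 0.637, -0.0]
force: [-2.4, 2.2, 1.1]
grip_width: 0.267
```

Request:
{"api": "play_rows", "payload": {
  "plan": [
    [0.3,-0.3,0,0,0,0.07,-1],
    [0.3,-0.3,0,0,0,0.07,-1],
    [0.2,-0.3,0,0,0,0.07,-1],
    [0,0,0,0,0,0,-1]
  ]
}}

```text
time_s: 7.33
eef_pos: [458.2, 148.2, 99.3]
ee_rot: [-0.004, 0.696, 0.718, 0.0]
force: [-0.8, -0.6, 1.1]
grip_width: 0.267
```

Run:
```python
from h import *
C={n:cap(n,n+'5.png') for n in('scene','side')};s=sense();print(s['eef_pos'],s['ee_rot'],s['force'],s['wrist_torque'])
q=s['ee_rot'];print(2*np.degrees(np.arctan2(q[2],q[1]))-90+90)
t=[]
for n in('scene','side'):
    u,v=proj(C[n],(457,152,80));x,y=max(0,int(u)-50),max(0,int(v)-75);print(n,x,y)
    t.append(cv2.resize(C[n]['img'][y:y+150,x:x+100],(400,600),interpolation=cv2.INTER_CUBIC))
cv2.imwrite('pics/g.png',np.hstack(t))
```

```text
[458.32715376 148.12321187  99.38565716] [-3.81759138e-03  6.97322337e-01  7.16747323e-01  5.08961778e-04] [0.32742845 1.43626135 1.5083686 ] [ 0.1068593  -0.0395933   0.03867145]
91.57403801351457
scene 259 61
side 190 85
```

View pics/g.png

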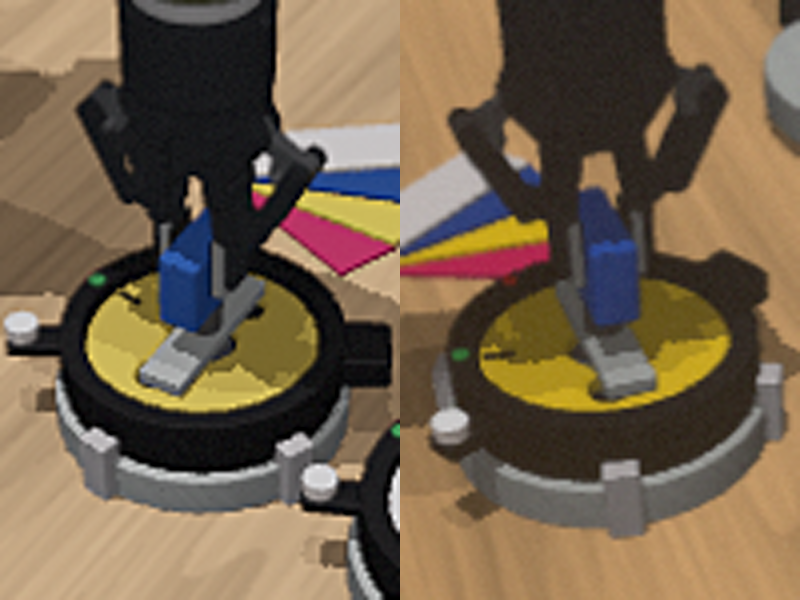

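The line is close to the green dot but not quite there. The spanner is at 91.6° and the stop should come at about 97°, so I'll turn a little more.

Request:
{"api": "play_rows", "payload": {
  "plan": [
    [0,-0.7,0,0,0,0.06,-1],
    [0,-0.7,0,0,0,0.06,-1],
    [0,0,0,0,0,0.03,-1]
  ]
}}

```text
time_s: 7.68
eef_pos: [458.1, 147.8, 99.5]
ee_rot: [-0.005, 0.644, 0.765, 0.001]
force: [-3.7, -0.4, 3.1]
grip_width: 0.264
```

Run:
```python
from h import *
s=sense();print(s['eef_pos'],s['force'],s['wrist_torque'])
q=s['ee_rot'];print(2*np.degrees(np.arctan2(q[2],q[1])))
```

```text
[458.10313971 147.81922257  99.49694076] [-3.67786088 -0.44227664  3.12714385] [-0.09075693  0.70255153 -1.55308728]
99.8858974087825
```

The wrist moment is -1.55 N m against 0.2 N m of ring drag, so the ring is at its stop. Easing the moment and letting go.

Request:
{"api": "play_rows", "payload": {
  "plan": [
    [0,0,0,0,0,-0.035,-1],
    [0,0,0,0,0,0,-1],
    [0,0,0,0,0,0,0.2],
    [0,0,0,0,0,0,0.2],
    [0,0,0,0,0,0,0.2]
  ]
}}

```text
time_s: 8.1
eef_pos: [458.4, 147.4, 99.4]
ee_rot: [-0.005, 0.659, 0.752, 0.001]
force: [-0.7, 0.6, 0.3]
grip_width: 0.602
```

Run:
```python
from h import *
s=sense();print(s['eef_pos'],s['force'],s['wrist_torque'],s['grip_width'])
q=s['ee_rot'];print(2*np.degrees(np.arctan2(q[2],q[1])))
```

```text
[458.38267811 147.43917517  99.36267047] [-0.67913858  0.63289705  0.3164617 ] [ 0.01779429 -0.0123669   0.02512747] 0.6016457270889723
97.55356617092941
```

Released cleanly. Rising straight up.

Request:
{"api": "play_rows", "payload": {
  "plan": [
    [0,0,10,0,0,0,0.2],
    [0,0,20,0,0,0,0.2],
    [0,0,30,0,0,0,0.2],
    [0,0,30,0,0,0,0.2],
    [0,0,30,0,0,0,0.2]
  ]
}}

```text
time_s: 8.52
eef_pos: [454.5, 146.9, 220.7]
ee_rot: [-0.009, 0.659, 0.752, -0.003]
force: [-0.3, 0.2, 0.7]
grip_width: 0.597
```

Request:
{"api": "play_rows", "payload": {
  "plan": [
    [0,0,20,0,0,0,0.2],
    [0,0,0,0,0,0,0.2],
    [0,0,0,0,0,0,0.2]
  ]
}}

```text
time_s: 8.77
eef_pos: [456.2, 147.1, 249.9]
ee_rot: [-0.004, 0.659, 0.752, 0.001]
force: [-0.1, 0.3, -0.6]
grip_width: 0.602
```

Run:
```python
from h import *
C={n:cap(n,n+'6.png') for n in('scene','side')};s=sense();print(s['eef_pos'],s['force'],s['wrist_torque'])
t=[]
for n in('scene','side'):
    u,v=proj(C[n],(457,152,80));x,y=max(0,int(u)-50),max(0,int(v)-75);print(n,x,y)
    t.append(cv2.resize(C[n]['img'][y:y+150,x:x+100],(400,600),interpolation=cv2.INTER_CUBIC))
cv2.imwrite('pics/k.png',np.hstack(t))
import pickle;pickle.dump(C,open('c6.pkl','wb'))
```

```text
[455.93776041 147.11065371 248.85718275] [-0.1746304  -0.17258182  0.05424591] [ 0.03488304  0.03164843 -0.02645172]
scene 259 61
side 190 85
```

View pics/k.png

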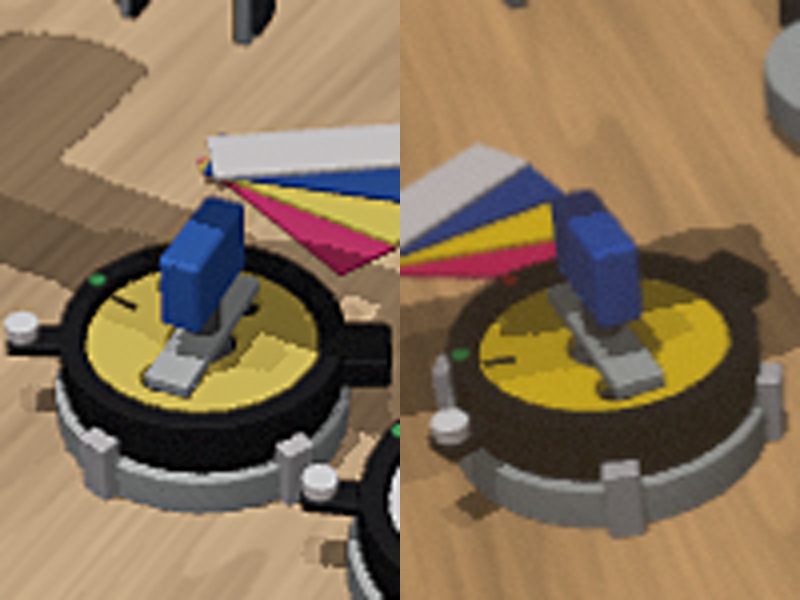

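The spanner stands upright in the ring, clear of the gripper. Now checking the line's angle against the dots.

Run:
```python
from h import *
import pickle
C=pickle.load(open('c6.pkl','rb'));c0=np.array([457,152])
A=lambda p:np.degrees(np.arctan2(*(p[:2]-c0)[::-1])).round(1)
for n,ox,oy,L,G in(('scene',259,61,[(111,296),(136,308)],(97,280)),('side',190,85,[(84,362),(115,359)],(60,354))):
    print(n,[A(ray(C[n],ox+u/4,oy+v/4,54)) for u,v in L],'green',A(ray(C[n],ox+G[0]/4,oy+G[1]/4,62)))
```

```text
scene [np.float64(175.5), np.float64(175.8)] green 176.1
side [np.float64(174.0), np.float64(175.8)] green 175.0
```

The line matches the green dot in both views, so I'm handing the job in.

```bash
python3 -c "
from rig import ctrl
print(ctrl.finish_job())"
```

```text
the job is handed in; nothing more can be done
None
```

I lifted the blue spanner out of its rest and set its pins into the yellow ring. I then turned the ring anticlockwise to its stop, let go and raised the gripper clear. The job was handed in at about 9 s of the 42 s allowed; the system gives no verdict.

- **Seating:** the plate lay flat on the ring in both views before turning, and the force reading changed from hanging weight to light contact.
- **Turn:** the wrist moment reached about 1.55 N m at the stop, against the ring's 0.2 N m drag. After release the ring's black line lay at 174–176°, with the green dot at 175–176° in both views.
- **Final state:** the spanner stood upright in the ring, and the wrist force was near zero with the gripper about 150 mm above its release height.
- **White ring:** the arm never went down near the other lid, but I did not measure the white ring's angle again at the end.
- **Disagreement:** the wrist camera and the two fixed cameras differed by 2–4 mm on the grip's position, which the fit easily allowed. No check failed.

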